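# Count to the third gap and push the tube carton home

### The job

Run a fingertip along the front edges of the divider rack, starting on the end plate at the toolbox's end and touching each divider in turn, to count to the third gap from that end. Then, with the fingers and without picking it up or tipping it, slide the inner-tube carton over the shelf and push it narrow end first into that third gap until it is fully home against the back rail. Leave the toolbox, the dish and the tyre levers where they are.

Things in the scene. Friction and masses are not known exactly. Their poses are not given: they have to be found in the camera images.
- rack: Fixed galvanised divider rack, 396 mm wide, 58 mm tall, open in front (towards the robot) and on top; two end plates and five dividers make six gaps. Its floor is the shelf deck, z = 0. Origin: on the deck, mid-width, on the line of the front beads' axes; x points into the gaps, y left along the front, z up. Back rail: an upright web across the whole width, its face at x = +70 mm, 58 mm tall.
- end_left: Left-hand end plate of the rack (+y end, 198 mm left of the rack's origin). Steel sheet, front edge a rolled vertical bead, 10 mm in diameter, 58 mm tall; behind it 2.5 mm sheet running 70 mm back to the back rail. Fixed. Origin: on the deck, on the axis of the front bead; axes as the rack's
- end_right: Right-hand end plate of the rack (-y end, 198 mm right of the rack's origin). Made like the left one: 10 mm front bead, 58 mm tall, 70 mm deep; origin on the deck on the axis of the front bead, axes as the rack's
- div_1: Divider number 1 of the five between the end plates, numbered from the left (+y) end. Unevenly spaced: 66 mm to the next, up to 8 mm more or less. Steel sheet, front edge a rolled vertical bead, 10 mm in diameter, 58 mm tall; behind it 2.5 mm sheet running 70 mm back to the back rail. Fixed. Origin: on the deck, on the axis of the front bead; axes as the rack's
- div_2: Divider number 2 of the five between the end plates, numbered from the left (+y) end. Unevenly spaced: 66 mm to the next, up to 8 mm more or less. Made like div_1: 10 mm front bead, 2.5 mm sheet, 58 mm tall, 70 mm deep; origin on the deck on the axis of the front bead, axes as the rack's
- div_3: Divider number 3 of the five between the end plates, numbered from the left (+y) end. Unevenly spaced: 66 mm to the next, up to 8 mm more or less. Made like div_1: 10 mm front bead, 2.5 mm sheet, 58 mm tall, 70 mm deep; origin on the deck on the axis of the front bead, axes as the rack's
- div_4: Divider number 4 of the five between the end plates, numbered from the left (+y) end. Unevenly spaced: 66 mm to the next, up to 8 mm more or less. Made like div_1: 10 mm front bead, 2.5 mm sheet, 58 mm tall, 70 mm deep; origin on the deck on the axis of the front bead, axes as the rack's
- div_5: Divider number 5 of the five between the end plates, numbered from the left (+y) end. Unevenly spaced: 66 mm to the next, up to 8 mm more or less. Made like div_1: 10 mm front bead, 2.5 mm sheet, 58 mm tall, 70 mm deep; origin on the deck on the axis of the front bead, axes as the rack's
- carton: Inner-tube carton, brown cardboard with a white paper band, loose on the deck in front of the rack: 90 mm long (x), 40 mm wide (y), 65 mm tall, 0.1 to 0.2 kg, rigid. Origin: centre of its underside. At the start its x axis points within 20 degrees of straight into the rack. Home in a gap, its rear end stands 15 mm proud of the front beads (20 mm in front of the rack's origin line).
- toolbox: Red plastic toolbox with clip-on lid, 300 mm long (x), 155 mm wide (y), 128 mm tall, 155 mm with its black handle, 2.5 kg, standing beside one end of the rack, about 0.41 m from the rack's middle; at the left end or at the right end. Its end is the one to count from. Origin: centre of its underside.
- dish: Green ceramic dish, 110 mm across, 32 mm tall, loose, beside the other end of the rack. Origin: centre of its underside.
- lever_a: Yellow nylon tyre lever, 130 mm long (x), 17 mm wide, 10 mm tall, loose, lying flat under the other one in front of the rack's right-hand end. Origin: centre of its underside.
- lever_b: Second yellow nylon tyre lever, bowed, 126 mm long (x), 17 mm wide, 15 mm tall, lying across the first. Origin: centre, at deck level.
Not all that is in view belongs to the job. What is shaped like the div_4 but green or orange is not meant.

How it is judged:
On the way, in this order (a step that is already met when the one before it is completed fails the run):
1. a fingertip touches the end plate at the toolbox's end (((y of toolbox in the frame of rack above 0 m and contact force between the fingers and end_left above 0.3 N) or (y of toolbox in the frame of rack below 0 m and contact force between the fingers and end_right above 0.3 N))), for 0.02 s.
2. then it touches the first divider from that end (((y of toolbox in the frame of rack above 0 m and contact force between the fingers and div_1 above 0.3 N) or (y of toolbox in the frame of rack below 0 m and contact force between the fingers and div_5 above 0.3 N))), for 0.02 s.
3. then it touches the second divider, where the third gap begins (((y of toolbox in the frame of rack above 0 m and contact force between the fingers and div_2 above 0.3 N) or (y of toolbox in the frame of rack below 0 m and contact force between the fingers and div_4 above 0.3 N))), for 0.02 s.
4. only after that, the carton is home in the third gap (((y of toolbox in the frame of rack above 0 m and y of carton in the frame of div_2 below -0.016 m and y of carton in the frame of div_3 above 0.016 m) or (y of toolbox in the frame of rack below 0 m and y of carton in the frame of div_3 below -0.016 m and y of carton in the frame of div_4 above 0.016 m)) and x of carton in the frame of rack above 0.017 m and angle between carton's own z axis and vertical below 0.1 rad and height (world z) of carton below 0.006 m), for 0.1 s.
At the end, for the whole second after the job is handed in: The carton stands upright on the deck (tilt under 0.1 rad), at rest, between the two dividers of the third gap counted from the toolbox's end, its front end within 8 mm of the back rail (all of step 4 and linear speed of carton below 0.02 m/s); the robot touches nothing.
It fails at once if the carton is lifted or carried (its underside rises more than 12 mm) (height (world z) of carton above 0.012 m).
It fails at once if the carton is tipped by more than 0.35 rad (angle between carton's own z axis and vertical above 0.35 rad).
It fails at once if the toolbox is shifted by more than 20 mm (distance of toolbox from where it was at the start of the episode above 0.02 m).
It fails at once if the dish is shifted by more than 20 mm (distance of dish from where it was at the start of the episode above 0.02 m).
It fails at once if a tyre lever is shifted by more than 20 mm (distance of any of lever_a, lever_b from where it was at the start of the episode above 0.02 m).
It also fails if it takes over 72 s, if anything falls off the work surface, if the arm or the gripper's body presses on something with over 40 N, if the wrist force passes 120 N, or if a joint passes its speed limit or range.

### The arm

A 6-joint arm with a two-finger parallel gripper is mounted at the origin on the work surface. World frame = base frame: x ahead of the robot, y to its left, z up, the work surface at z = 0. Lengths are in m, angles in rad, forces in N, time in s.
With the tool pointing down it reaches from about 0.4 to 0.825 m from the base axis. Payload 7 kg.
Tool frame: the origin (TCP) lies at the very end of the fingers, on their centre line; the grasp point (between the pads) lies 19 mm behind it; z points along the fingers, y is the line along which they close (so a half turn about z gives the same grasp; the last joint's range is limited). The gripper opens to 88 mm and grips with 3 to 60 N. Pads are 19 mm wide; open, the fingers measure 130 mm over their backs; the gripper's body (78 mm by 193 mm) begins 47 mm behind the grasp point.
Start: joints at [1.479, 0.359, 0.012, 0, -1.224, -0.288], TCP at [0.25, 0.627, 0.227] pointing down, gripper open.
Joint ranges: [-3.07, 3.07], [-1.43, 2.12], [-1.02, 1.25], [-3.03, 1.67], [-3.05, -0], [-3.03, 3.03]. Speed limits (rad/s): [2.39, 2.39, 3.01, 3.14, 3.14, 3.14].

### API

Orientations are given as [roll, pitch, yaw] about the fixed x, y, z axes, in that order (R = Rz(yaw) Ry(pitch) Rx(roll)).
In Python, from station import arm gives the robot as it stands.
- The arm moves only by the tool step_arm, never from a script. Its argument "rows" is a list of rows, each a list of 5 numbers: the shift along the world's x, y, z in m, then the turn about the world's z in rad, then the finger opening in m, from 0 to 0.0876. In form: [[x, y, z, spin, gripper], ...]. A call has 1 to 20 rows; each row is the pose to reach, as a shift and turn from the pose commanded when the call began; what a row does not reach only later rows make up. A row lasts 1/10 s, in which the tool goes at most 50 mm and 8.59 degrees, less where a joint would pass 70% of its speed; a pose out of reach is approached as far as the arm can. A call with a gripper value outside its range is refused whole. The fingers move at their own pace and stop on an object; "newtons" is the grip in N (left out, the last holds). Time passes only in rows, so rows that repeat a pose let the fingers close. It gives the time, the measured TCP pose, the force, the opening and the grip force at its end, in the units of the state.
- arm.get_state(): the state, without advancing time (a new reading comes with each control period).
- arm.grab_frame(name): name is "scene" or "top" or "wrist"; returns a dict with "color" (384x512x3 uint8, blue, green, red), "vfov" (degrees; the focal length in pixels is half the picture's height over the tangent of half this angle, whatever the lens; pixels are square), "cx", "cy" (the principal point, pixels), "rvec" (rotation vector, rad) and "tvec" (3), from world to camera coordinates, as OpenCV has them. Camera axes: x right, y down, z forward; pixel columns grow to the right and rows downward; lengths in m; the calibration is good to about 2 mm. A picture is of the moment at which its call begins. There is no depth.
- arm.job_done(): hands the job in; it is judged then, once.
The state is a dict: "t": time; "q": joint angles; "qd": joint speeds; "joint_efforts": joint torques, N m; "eef_pos": TCP position; "ee_rot": TCP orientation; "force": force on the tool from outside, world axes, zero at the start; "moment": the same for the moment, N m; "width": finger opening in m; "gripper_force": force on a finger pad.
Only numpy, scipy, OpenCV 4.12 (cv2) and the standard library are available. Lean on these libraries where they do the work, as an engineer would, in place of code of your own. Each camera call takes 0.05 s, during which the arm holds its last target. There are 200 camera calls.

## Working session

There is one attempt and no reset: what is moved stays moved. The work goes in short steps, Python scripts to look and compute and a tool call to move; the robot and the scene stay as the last step left them, time stands still between calls to the robot, and variables do not carry over. Pictures are saved under pics/ and viewed, at most 10 in all, crops included, and the job is handed in when it is done.

Besides the shell and the picture viewer there is one more tool, called after "Call:" by a JSON object that holds its "method" and its "body", one argument or row to a line. step_arm: Moves the arm, as the interface text tells. Its arguments: {"type":"object","properties":{"rows":{"type":"array"},"newtons":{"type":"number"}},"required":["rows"]}

```bash
mkdir -p pics; cat > h.py <<'E'
import numpy as np, cv2
from station import arm
def cam(f):
    H,W=f["color"].shape[:2]; F=H/2/np.tan(np.radians(f["vfov"])/2)
    K=np.array([[F,0,f["cx"]],[0,F,f["cy"]],[0,0,1]]); R=cv2.Rodrigues(np.array(f["rvec"],float))[0]; t=np.array(f["tvec"],float).ravel()
    return K,R,t
def ray(f,u,v,z):
    K,R,t=cam(f); c=-R.T@t; d=R.T@np.linalg.inv(K)@np.array([u,v,1.]); return c+d*(z-c[2])/d[2]
def proj(f,P):
    K,R,t=cam(f); p=K@(R@np.array(P,float)+t); return p[:2]/p[2]
E
python3 - <<'E'
from h import *
import pickle
fs={n:arm.grab_frame(n) for n in("scene","top")}
pickle.dump(fs,open("f0.pkl","wb"))
for n,f in fs.items():
    cv2.imwrite(f"pics/{n}0.png",cv2.resize(f["color"],(784,588))); K,R,t=cam(f); print(n,-R.T@t,f["vfov"],R[2])
print(arm.get_state())
E
```

```text
scene [ 1.24474091 -0.7248111   0.88520764] 44.37264830925125 [-0.48666103  0.5764008  -0.65644738]
top [ 5.23228680e-01 -6.25574729e-04  1.26710778e+00] 54.527683861027775 [ 0.09081894 -0.00657236 -0.99584573]
{'t': 0.1, 'q': array([ 1.47912719e+00,  3.59348918e-01,  1.11320304e-02, -2.63287856e-04,
       -1.22410564e+00, -2.88127964e-01]), 'qd': array([-0.00050867, -0.00208355,  0.00077773,  0.00044082, -0.0005314 ,
        0.00169547]), 'joint_efforts': array([-1.97691967e-03, -5.84167707e+01,  2.93752849e+01,  7.01564357e+00,
        1.01602566e-02, -4.55599275e-05]), 'eef_pos': array([0.25010487, 0.62647889, 0.22569474]), 'ee_rot': array([ 3.14005903e+00, -1.96402221e-04, -3.79886602e-01]), 'force': array([-0.15735536, -0.42791265, -0.3018165 ]), 'moment': array([-0.00148913, -0.02082865,  0.00633102]), 'gripper_force': 0.0, 'width': 0.08768947751305103}
```

View pics/top0.png

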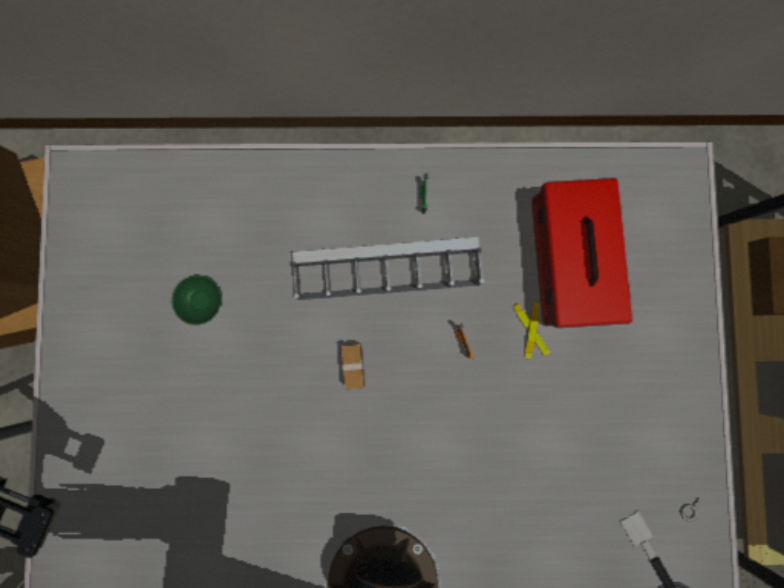

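View pics/scene0.png

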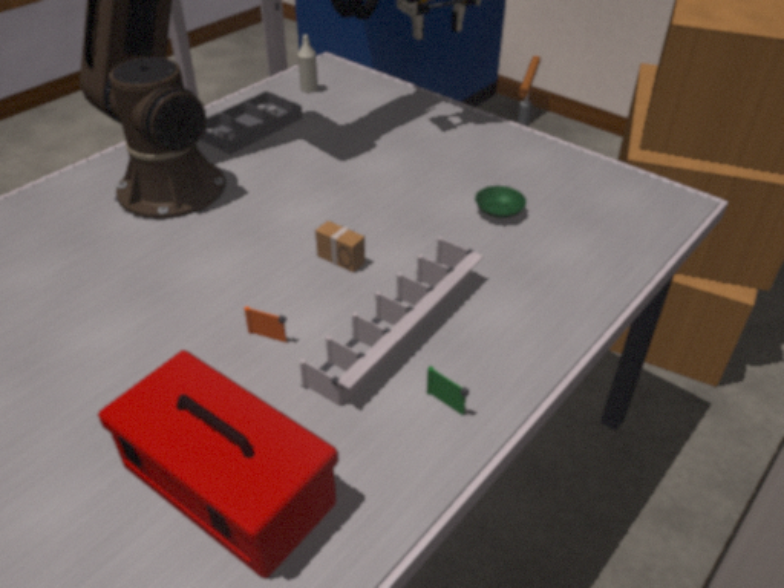

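The toolbox (red, 585,252 in top) stands at the right (-y) end, so I count end_right (481,283), div_5 (449,285), div_4 (418,287). The third gap lies between div_4 and div_3 (387,289). Lookalikes are the orange plate (462,340) and the green plate (423,195), both loose decoys and not in the rack. The carton is at (352,366), the levers at (532,332) and the dish at (197,299).

```bash
python3 - <<'E'
from h import *
import pickle
f=pickle.load(open("f0.pkl","rb"))["top"]; s=512/784
for n,u,v,z in [("endL",296,297,.058),("d3",387,289,.058),("d4",418,287,.058),("d5",449,285,.058),("endR",481,283,.058),("railL",292,262,.058),("railR",480,248,.058),("decoy",462,340,.05),("lever",517,306,.01),("tbFL",556,326,.128)]:
    print(n,ray(f,u*s,v*s,z).round(3))
im=f["color"]; hsv=cv2.cvtColor(im,cv2.COLOR_BGR2HSV)
m=np.zeros(im.shape[:2],np.uint8); m[215:260,215:245]=1
b=((hsv[...,1]>60)&(m>0)).astype(np.uint8)
pts=np.argwhere(b)[:,::-1]; print(len(pts),cv2.minAreaRect(pts.astype(np.float32)))
W=np.array([ray(f,u,v,.065)[:2] for u,v in pts]); print(cv2.minAreaRect((W*1000).astype(np.float32)))
c=im[145:260,180:340]; cv2.imwrite("pics/crop.png",cv2.resize(c,(800,575),interpolation=cv2.INTER_CUBIC))
E
```

```text
endL [0.607 0.178 0.058]
d3 [ 0.623 -0.015  0.058]
d4 [ 0.626 -0.081  0.058]
d5 [ 0.63  -0.147  0.058]
endR [ 0.634 -0.215  0.058]
railL [0.682 0.187 0.058]
railR [ 0.709 -0.215  0.058]
decoy [ 0.513 -0.173  0.05 ]
lever [ 0.587 -0.302  0.01 ]
tbFL [ 0.54  -0.351  0.128]
337 ((229.9016571044922, 238.9180450439453), (28.790367126464844, 13.39928913116455), 84.80557250976562)
((461.7294006347656, 59.56077575683594), (91.48202514648438, 42.751216888427734), 5.201632022857666)
```

View pics/crop.png

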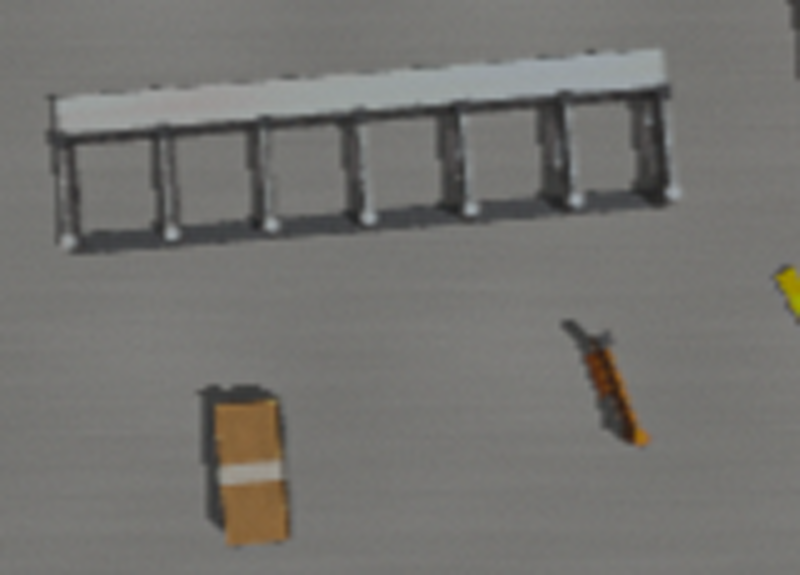

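Crop check: beads sit at crop px endL (68,242), d3 (369,217), d4 (470,208), d5 (574,200) and endR (672,193). The carton (250,472) is brown with a white band. The orange plate (605,385) stands clear of its route.

```bash
python3 - <<'E'
from h import *
import pickle
f=pickle.load(open("f0.pkl","rb"))["top"]
P=[]
for n,u,v in [("eL",68,242),("d1",172,233),("d2",271,225),("d3",369,217),("d4",470,208),("d5",574,200),("eR",672,193)]:
    p=ray(f,180+u/5-.4,145+v/5-.4,.058); P.append(p[:2]); print(n,p.round(4))
P=np.array(P); d=P[0]-P[-1]; print(np.linalg.norm(d),"yaw",np.arctan2(-d[0],d[1]))
E
```

```text
eL [0.61   0.1788 0.058 ]
d1 [0.6154 0.1112 0.058 ]
d2 [0.6202 0.0468 0.058 ]
d3 [ 0.625 -0.017  0.058]
d4 [ 0.6304 -0.0829  0.058 ]
d5 [ 0.6352 -0.1508  0.058 ]
eR [ 0.6394 -0.2149  0.058 ]
0.3947943161386066 yaw 0.07440316327833751
```

Call:
{"method": "step_arm", "body": {
  "rows": [
    [0.03,-0.05,0,0.1,0],
    [0.05,-0.1,0,0.2,0],
    [0.07,-0.15,0,0.3,0],
    [0.1,-0.2,0,0.4,0],
    [0.12,-0.25,0,0.45,0],
    [0.14,-0.3,0,0.45,0],
    [0.16,-0.35,0,0.45,0],
    [0.18,-0.4,0,0.45,0],
    [0.2,-0.45,0,0.45,0],
    [0.22,-0.5,0,0.45,0],
    [0.24,-0.55,0,0.45,0],
    [0.26,-0.6,0,0.45,0],
    [0.28,-0.65,0,0.45,0],
    [0.29,-0.7,0,0.45,0],
    [0.3,-0.75,0,0.45,0],
    [0.31,-0.8,0,0.45,0],
    [0.32,-0.82,0,0.45,0],
    [0.32,-0.82,0,0.45,0],
    [0.32,-0.82,0,0.45,0]
  ]
}}

```text
t: 2.0
eef_pos: [0.5704, -0.1968, 0.2252]
ee_rot: [3.141, 0.002, 0.066]
force: [-0.4, -0.1, -0.3]
width: 0.0003
gripper_force: 0.0
```

Call:
{"method": "step_arm", "body": {
  "rows": [
    [0.03,-0.01,-0.05,0,0],
    [0.03,-0.01,-0.08,0,0],
    [0.03,-0.01,-0.08,0,0]
  ]
}}

```text
t: 2.3
eef_pos: [0.5968, -0.2024, 0.1405]
ee_rot: [-3.139, 0.01, 0.069]
force: [-0.6, 0.4, -1.7]
width: 0.0004
gripper_force: 0.0
```

```bash
python3 - <<'E'
from h import *
f=arm.grab_frame("wrist"); K,R,t=cam(f); print(-R.T@t,R[2],f["vfov"])
im=cv2.resize(f["color"],(768,576))
for p,c in [((.6394,-.2149,.058),"eR"),((.6352,-.1508,.058),"d5"),((.6304,-.0829,.058),"d4")]:
    u=proj(f,p)*1.5; print(c,u); cv2.circle(im,tuple(int(x) for x in u),4,(255,0,255),1)
cv2.imwrite("pics/w1.png",im)
E
```

```text
[ 0.67707142 -0.196918    0.29769417] [-0.30103754 -0.01930122 -0.95341694] 58.07260680987281
eR [413.0980857  217.55213495]
d5 [274.37832966 217.07890893]
d4 [127.52784152 217.33223534]
```

View pics/w1.png

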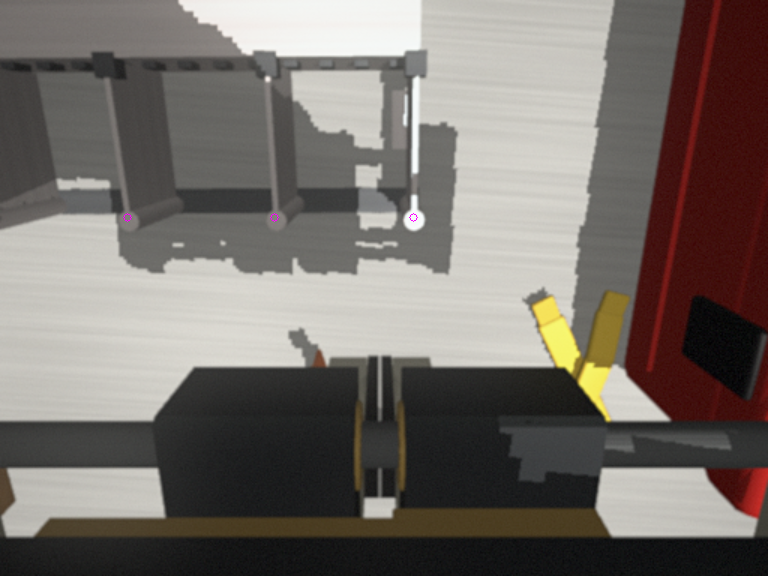

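The wrist view confirms the beads at (414,219), (276,219) and (129,219), within about 1 mm of my estimates. The levers (580,330) and the toolbox are clear on the right.

Call:
{"method": "step_arm", "body": {
  "rows": [
    [0,-0.005,-0.05,0.005,0],
    [0,-0.005,-0.1,0.005,0],
    [0,-0.005,-0.1,0.005,0],
    [0.005,-0.005,-0.1,0.005,0],
    [0.01,-0.005,-0.1,0.005,0],
    [0.015,-0.005,-0.1,0.005,0],
    [0.018,-0.005,-0.1,0.005,0],
    [0.018,-0.005,-0.1,0.005,0]
  ]
}}

```text
t: 3.15
eef_pos: [0.6194, -0.2081, 0.0478]
ee_rot: [3.141, -0.002, 0.075]
force: [-0.4, 0.3, -0.4]
width: 0.0006
gripper_force: 0.0
```

Call:
{"method": "step_arm", "body": {
  "rows": [
    [0.003,0,0,0,0],
    [0.006,0,0,0,0],
    [0.006,0,0,0,0]
  ]
}}

```text
t: 3.45
eef_pos: [0.6225, -0.2083, 0.0463]
ee_rot: [-3.141, 0.004, 0.075]
force: [-5.6, 1.0, 5.2]
width: 0.0006
gripper_force: 2.7
```

Call:
{"method": "step_arm", "body": {
  "rows": [
    [-0.015,0,0,0,0],
    [-0.02,0.03,0,0,0],
    [-0.02,0.058,0,0,0],
    [-0.02,0.058,0,0,0],
    [-0.012,0.058,0,0,0],
    [-0.007,0.058,0,0,0],
    [-0.004,0.058,0,0,0],
    [-0.003,0.058,0,0,0],
    [-0.003,0.058,0,0,0]
  ]
}}

```text
t: 4.35
eef_pos: [0.6196, -0.1511, 0.0459]
ee_rot: [-3.141, 0.004, 0.074]
force: [-5.7, 0.3, 3.4]
width: 0.0004
gripper_force: 2.6
```

Call:
{"method": "step_arm", "body": {
  "rows": [
    [-0.015,0,0,0,0],
    [-0.02,0.03,0,0,0],
    [-0.02,0.068,0,0,0],
    [-0.02,0.068,0,0,0],
    [-0.012,0.068,0,0,0],
    [-0.008,0.068,0,0,0],
    [-0.006,0.068,0,0,0],
    [-0.005,0.068,0,0,0],
    [-0.005,0.068,0,0,0]
  ]
}}

```text
t: 5.25
eef_pos: [0.6146, -0.0833, 0.046]
ee_rot: [-3.142, 0.004, 0.073]
force: [-5.5, 1.1, 2.8]
width: 0.0003
gripper_force: 2.9
```

Call:
{"method": "step_arm", "body": {
  "rows": [
    [-0.02,0,0,0,0],
    [-0.03,0,0.04,0,0],
    [-0.04,0.01,0.08,0,0],
    [-0.07,0.03,0.1,0.015,0.0876],
    [-0.11,0.06,0.1,0.015,0.0876],
    [-0.14,0.1,0.1,0.015,0.0876],
    [-0.17,0.13,0.1,0.015,0.0876],
    [-0.185,0.14,0.1,0.015,0.0876],
    [-0.185,0.14,0.1,0.015,0.0876],
    [-0.185,0.14,0.1,0.015,0.0876]
  ]
}}

```text
t: 6.25
eef_pos: [0.4319, 0.058, 0.147]
ee_rot: [-3.141, -0.001, 0.091]
force: [0.7, -1.0, 0.5]
width: 0.0507
gripper_force: 0.0
```

```bash
python3 - <<'E'
from h import *
print(arm.get_state()["eef_pos"],arm.get_state()["width"])
f=arm.grab_frame("wrist"); im=f["color"]; hsv=cv2.cvtColor(im,cv2.COLOR_BGR2HSV)
b=((hsv[...,0]>5)&(hsv[...,0]<25)&(hsv[...,1]>70)&(hsv[...,2]>60)).astype(np.uint8)
o=cv2.resize(im,(768,576))
c,s=np.cos(.0908),np.sin(.0908)
for i in(-45,45):
  for j in(-20,20):
    q=proj(f,(.4617+(c*i-s*j)/1e3,.0596+(s*i+c*j)/1e3,.065))*1.5; print(i,j,q.round()); cv2.circle(o,tuple(int(x) for x in q),5,(255,0,255),1)
cv2.imwrite("pics/w2.png",o)
E
```

```text
[0.43189331 0.05797913 0.14703877] 0.050677147898588064
-45 -20 [422. 334.]
-45 20 [341. 334.]
45 -20 [427. 145.]
45 20 [337. 145.]
```

View pics/w2.png

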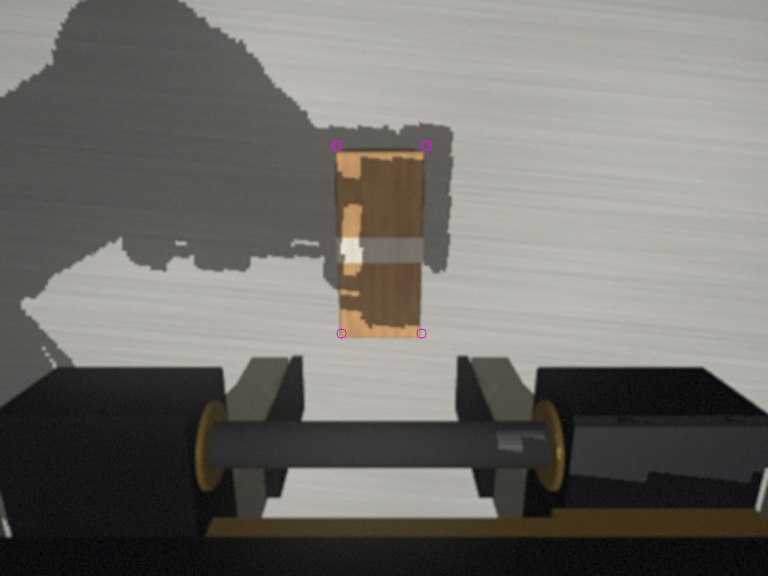

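The carton top corners are at (338,152), (424,152), (341,337) and (420,336), about 2 mm nearer to the robot than estimated. It stays centred between the fingers.

Call:
{"method": "step_arm", "body": {
  "rows": [
    [-0.002,-0.001,0,0,0.0876],
    [-0.002,-0.001,0,0,0.0876],
    [-0.002,-0.001,0,0,0.0876],
    [-0.002,-0.001,0,0,0.0876],
    [-0.002,-0.001,-0.04,0,0.0876],
    [-0.002,-0.001,-0.08,0,0.0876],
    [-0.002,-0.001,-0.115,0,0.0876],
    [-0.002,-0.001,-0.132,0,0.0876],
    [-0.002,-0.001,-0.132,0,0.0876]
  ]
}}

```text
t: 7.2
eef_pos: [0.4277, 0.0558, 0.0124]
ee_rot: [3.139, 0.005, 0.09]
force: [-0.3, -1.0, 0.5]
width: 0.0877
gripper_force: 0.0
```

Call:
{"method": "step_arm", "body": {
  "newtons": 4,
  "rows": [
    [0,0,0,0,0.036],
    [0,0,0,0,0.036],
    [0,0,0,0,0.036],
    [0,0,0,0,0.036],
    [0,0,0,0,0.036],
    [0,0,0,0,0.036],
    [0,0,0,0,0.036],
    [0,0,0,0,0.036],
    [0,0,0,0,0.036],
    [0,0,0,0,0.036],
    [0,0,0,0,0.036]
  ]
}}

```text
t: 8.3
eef_pos: [0.4293, 0.057, 0.0147]
ee_rot: [-3.142, -0.0, 0.09]
force: [-2.2, 0.2, 5.9]
width: 0.0401
gripper_force: 4.0
```

Call:
{"method": "step_arm", "body": {
  "rows": [
    [0.004,-0.004,0,0,0.036],
    [0.012,-0.012,0,0,0.036],
    [0.02,-0.02,0,0,0.036],
    [0.028,-0.028,0,0,0.036],
    [0.036,-0.036,0,-0.005,0.036],
    [0.044,-0.044,0,-0.01,0.036],
    [0.052,-0.053,0,-0.016,0.036],
    [0.06,-0.062,0,-0.016,0.036],
    [0.068,-0.071,0,-0.016,0.036],
    [0.076,-0.08,0,-0.016,0.036],
    [0.084,-0.089,0,-0.016,0.036],
    [0.092,-0.098,0,-0.016,0.036],
    [0.1,-0.106,0,-0.016,0.036],
    [0.106,-0.112,0,-0.016,0.036],
    [0.109,-0.114,0,-0.016,0.036],
    [0.109,-0.114,0,-0.016,0.036],
    [0.109,-0.114,0,-0.016,0.036]
  ]
}}

```text
t: 10.0
eef_pos: [0.5384, -0.0577, 0.0143]
ee_rot: [3.141, 0.0, 0.074]
force: [-0.6, -0.7, 0.5]
width: 0.0401
gripper_force: 4.0
```

```bash
python3 - <<'E'
from h import *
s=arm.get_state(); e=s["eef_pos"]; y=s["ee_rot"][2]; print(e,y)
f=arm.grab_frame("wrist"); o=cv2.resize(f["color"],(768,576))
c,n=np.cos(y),np.sin(y)
for i in(-15,75):
  for j in(-20,20):
    q=proj(f,(e[0]+(c*i-n*j)/1e3,e[1]+(n*i+c*j)/1e3,.065))*1.5; print(i,j,q.round()); cv2.circle(o,tuple(int(x) for x in q),4,(255,0,255),1)
for p in [(.6304,-.0829,.058),(.625,-.017,.058)]:
    q=proj(f,p)*1.5; cv2.circle(o,tuple(int(x) for x in q),4,(0,0,255),1)
cv2.imwrite("pics/w3.png",o)
E
```

```text
[ 0.53840787 -0.05768474  0.01434222] 0.07373873363505323
-15 -20 [460. 527.]
-15 20 [300. 527.]
75 -20 [480. 155.]
75 20 [280. 155.]
```

View pics/w3.png

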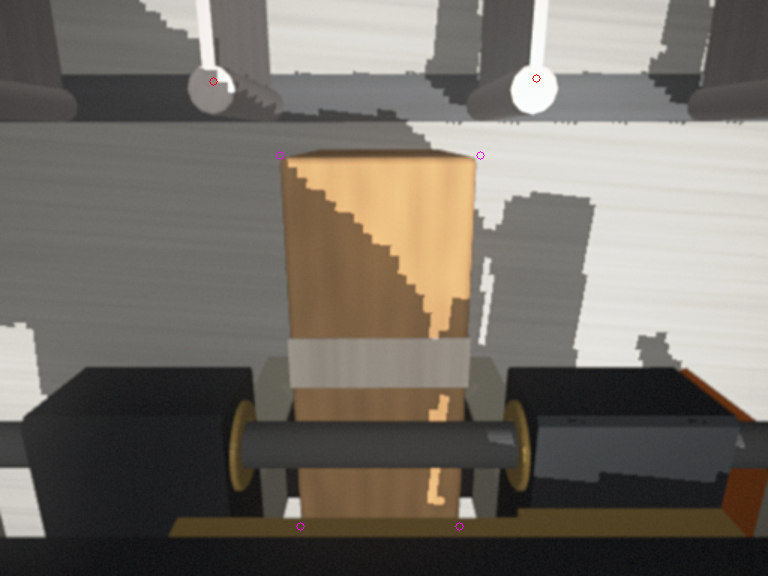

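The carton's front edge (285–476, row 160) faces the gap between the beads at (211,90) and (534,90). It needs to shift about 1.5 mm left, then go in.

Call:
{"method": "step_arm", "body": {
  "rows": [
    [0.002,0.0015,0,0,0.036],
    [0.007,0.002,0,0,0.036],
    [0.012,0.0025,0,0,0.036],
    [0.017,0.003,0,0,0.036],
    [0.022,0.003,0,0,0.036],
    [0.028,0.0035,0,0,0.036],
    [0.034,0.004,0,0,0.036],
    [0.04,0.0045,0,0,0.036],
    [0.046,0.005,0,0,0.036],
    [0.052,0.0055,0,0,0.036],
    [0.058,0.006,0,0,0.036],
    [0.063,0.0065,0,0,0.036],
    [0.065,0.0065,0,0,0.036],
    [0.065,0.0065,0,0,0.036]
  ]
}}

```text
t: 11.45
eef_pos: [0.6034, -0.0506, 0.0144]
ee_rot: [3.142, 0.0, 0.074]
force: [-0.0, -0.9, -2.2]
width: 0.0404
gripper_force: 4.0
```

Call:
{"method": "step_arm", "body": {
  "rows": [
    [0,0,0,0,0.06],
    [0,0,0,0,0.06],
    [0,0,0,0,0.06],
    [0,0,0,0,0.06],
    [-0.02,-0.0015,0,0,0.06],
    [-0.045,-0.0035,0,0,0.06],
    [-0.055,-0.004,0,0,0.06],
    [-0.055,-0.004,0,0,0.0],
    [-0.055,-0.004,0,0,0.0],
    [-0.055,-0.004,0,0,0.0],
    [-0.055,-0.004,0,0,0.0],
    [-0.055,-0.004,0,0,0.0],
    [-0.055,-0.004,0,0,0.0],
    [-0.055,-0.004,0,0,0.0],
    [-0.055,-0.004,0,0,0.0],
    [-0.055,-0.004,0,0,0.0],
    [-0.055,-0.004,0,0,0.0]
  ]
}}

```text
t: 13.15
eef_pos: [0.5483, -0.0546, 0.0146]
ee_rot: [3.142, -0.0, 0.074]
force: [0.3, 0.0, 0.1]
width: 0.0008
gripper_force: 0.0
```

Call:
{"method": "step_arm", "body": {
  "rows": [
    [0.005,0,0,0,0],
    [0.01,0.0005,0,0,0],
    [0.015,0.001,0,0,0],
    [0.02,0.0015,0,0,0],
    [0.025,0.002,0,0,0],
    [0.03,0.002,0,0,0],
    [0.034,0.0025,0,0,0],
    [0.038,0.003,0,0,0],
    [0.041,0.003,0,0,0],
    [0.041,0.003,0,0,0]
  ]
}}

```text
t: 14.15
eef_pos: [0.5898, -0.0515, 0.0145]
ee_rot: [-3.142, -0.0, 0.074]
force: [-0.1, 0.1, -0.3]
width: 0.0003
gripper_force: 0.0
```

Call:
{"method": "step_arm", "body": {
  "rows": [
    [0.002,0,0,0,0],
    [0.004,0,0,0,0],
    [0.006,0.0005,0,0,0],
    [0.008,0.0005,0,0,0],
    [0.008,0.0005,0,0,0]
  ]
}}

```text
t: 14.65
eef_pos: [0.5953, -0.0513, 0.0143]
ee_rot: [3.142, 0.004, 0.074]
force: [-6.5, 1.3, 3.7]
width: 0.0003
gripper_force: 3.4
```

The 6.5 N stop comes at the expected home position. I'll back off and check.

Call:
{"method": "step_arm", "body": {
  "rows": [
    [-0.005,0,0,0,0],
    [-0.03,-0.002,0,0,0],
    [-0.06,-0.004,0.02,0,0],
    [-0.08,-0.005,0.06,0,0],
    [-0.08,-0.005,0.1,0,0],
    [-0.08,-0.005,0.1,0,0],
    [-0.08,-0.005,0.1,0,0],
    [-0.08,-0.005,0.1,0,0]
  ]
}}

```text
t: 15.45
eef_pos: [0.5169, -0.0561, 0.1141]
ee_rot: [-3.141, 0.0, 0.074]
force: [0.3, -0.8, -0.2]
width: 0.0006
gripper_force: 0.0
```

```bash
python3 - <<'E'
from h import *
f=arm.grab_frame("wrist"); o=cv2.resize(f["color"],(768,576))
c,n=np.cos(.074),np.sin(.074)
for i in(-20,70):
  for j in(-20,20):
    q=proj(f,(.6265+(c*i-n*j)/1e3,-.050+(n*i+c*j)/1e3,.065))*1.5; cv2.circle(o,tuple(int(x) for x in q),4,(255,0,255),1)
cv2.imwrite("pics/w4.png",o); print(arm.get_state()["force"])
E
```

```text
[-0.31559191  1.3073551   0.31470137]
```

View pics/w4.png

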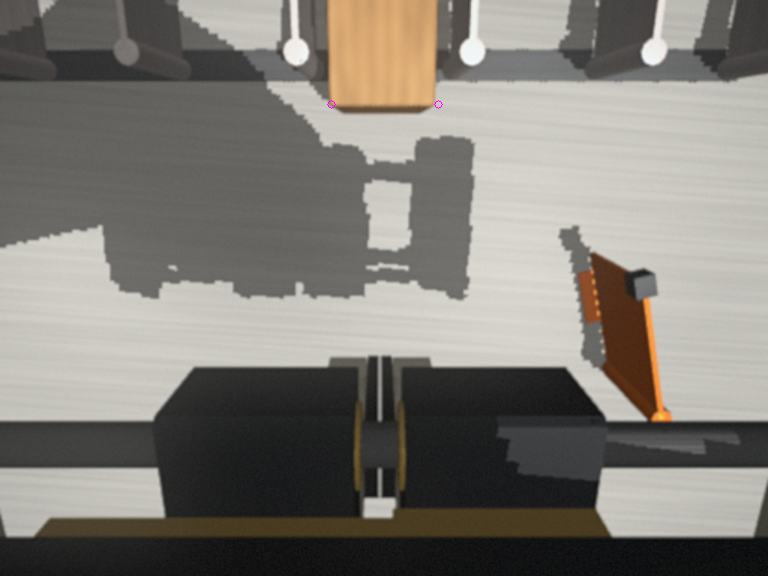

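The carton's rear edge is at row 105, against 104 predicted for home. It stands between the beads at (296,50), d3, and (472,50), d4, with d5 at (654,50). It is home, so I'm handing in.

```bash
python3 -c "
from station import arm
print(arm.job_done())"
```

```text
the job is handed in; nothing more can be done
None
```

I touched the right end plate, div_5 and div_4 in turn, slid the carton fully home in the third gap from the toolbox's end, and handed the job in at about 15.5 s. The hand-in call returned no verdict.

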